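# Swap the pulled-out tray of a kitchen organiser

### The arm

A 6-joint arm with a two-finger parallel gripper is mounted at the origin on a cart in front of the work surface, level with it; the furniture and walls round the work are solid. World frame = base frame: x ahead of the robot, y to its left, z up, the work surface at z = 0. Lengths are in mm, angles in rad, forces in N, time in s.
With the tool pointing down it reaches from about 325 to 900 mm from the base axis. Payload 6.1 kg.
Tool frame: the origin (TCP) lies midway between the tips of the shut fingers; the grasp point (between the pads) lies 19 mm behind it; z points along the fingers, y is the line along which they close (so a half turn about z gives the same grasp; the last joint's range is limited). The gripper opens to 87 mm and grips with 3 to 60 N. Pads are 19 mm wide; open, the fingers measure 117 mm over their backs; the gripper's body (75 mm by 190 mm) begins 51 mm behind the grasp point.
Start: joints at [-1.314, 0.22, 1.526, -0, 1.395, -0.126], TCP at [233.442, -579.759, 222.538] pointing down, gripper open.
Joint ranges: [-2.98, 2.98], [-0.91, 2.08], [0.09, 2.57], [-1.24, 4.39], [0.2, 2.65], [-2.68, 2.68]. Speed limits (rad/s): [2.57, 2.57, 3.01, 3.14, 3.14, 3.14].

### API

Orientations are given as a unit quaternion [x, y, z, w].
In Python, from plant import robot gives the robot as it stands.
- The arm moves only by the tool drive_tool, never from a script. Its argument "steps" is a list that holds one entry, the list of rows, each a list of 7 numbers: the turn, a rotation vector about the tool's x, y, z in units of 30 degrees (1.0 is 30 degrees), then the shift along the tool's x, y, z in units of 0.3 m (1.0 is 0.3 m), then the opening, from 0 (shut) to 1 (fully open). In form: [[[wx, wy, wz, x, y, z, claw], ...]]. A call has 1 to 10 rows; each row is the pose to reach, as a shift and turn from the pose commanded when the call began, along the tool's axes at that moment; what a row does not reach only later rows make up. A row lasts 1/10 s, in which the tool goes at most 50 mm and 8.59 degrees, less where a joint would pass 70% of its speed; a pose out of reach is approached as far as the arm can. A call with a number of a shift or a turn outside -1 to 1 is refused whole. A call with a gripper value outside its range is refused whole. The fingers move at their own pace and stop on an object; "newtons" is the grip in N (left out, the last holds). Time passes only in rows, so rows that repeat a pose let the fingers close. It gives the time, the measured TCP pose, the force, the opening and the grip force at its end, in the units of the state.
- robot.observe(): the state, without advancing time (a new reading comes with each control period).
- robot.read_camera(name): name is "side" or "top"; returns the picture (480x640x3 uint8, red, green, blue); there is no depth.
- robot.get_calibration(name): a dict with "intrinsics" (3x3 intrinsics, pixels), "k1" (the pictures are not rectified: a ray, as slopes to the right and down, at radius r is drawn at 1 + k1 r^2 times it, then the intrinsics apply), "R" (3x3) and "t" (3): a world point X has camera coordinates R X + t. Camera axes: x right, y down, z forward; pixel columns grow to the right and rows downward; lengths in mm; the calibration is good to about 2 mm. A picture is of the moment at which its call begins. get_calibration takes no time and is no camera call.
- robot.close_job(): hands the job in; it is judged then, once.
The state is a dict: "time": time; "joint_positions": joint angles; "qvel": joint speeds; "joint_efforts": joint torques, N m; "eef_pos": TCP position; "tool_rot": TCP orientation; "ft_force": force on the tool from outside, world axes, zero at the start; "wrist_torque": the same for the moment, N m; "grip_width": finger opening in mm; "grasp_force": force on a finger pad.
Only numpy, scipy, OpenCV 4.12 (cv2) and the standard library are available. Lean on these libraries where they do the work, as an engineer would, in place of code of your own. Each camera call takes 0.05 s, during which the arm holds its last target. There are 200 camera calls.

### The job

Push the empty tray that was left out fully home in the organiser; then hook a fingertip behind the front lip of the tray that carries the mug and draw that tray all the way out to its stop, so smoothly that the mug stays upright where it stands on it. Leave the third tray shut. Use only the fingertips on the trays: do not pinch a lip between the fingers, and do not touch, lift or tip the mug, the jars or anything else standing about.

Things in the scene. Friction and masses are not known exactly. Their poses are not given: they have to be found in the camera images.
- tray_empty (a joint): Slide of the tray that carries nothing, in m: 0 = fully home, 0.11 = out to its stop; starts 0.05 to 0.10 out. Like the others it moves along its own x axis (towards -x, the robot side, as the value grows), resists with about 1.5 N plus 12 N per m/s, stays where it is left, has no spring or catch.
- tray_mug (a joint): Slide of the tray that carries the mug, same meaning; it starts at 0 (home).
- tray_jars (a joint): Slide of the tray that carries the salt shaker and the spice jar, same meaning; it starts at 0 and stays there.
- tray_empty_top (a point): Middle of the top edge of the upstanding front of the empty tray, 66 mm above the worktop; travels with the tray. Axes as the organiser: x along the rails to the back, y along the front to the left, z up. The front is 10 mm thick (5 mm each way in x from here), 92 mm wide, and reaches down to 24 mm above the worktop. All three trays are alike.
- tray_mug_top (a point): Middle of the top edge of the upstanding front of the tray with the mug, 66 mm above the worktop; travels with the tray. Axes as the organiser: x along the rails to the back, y along the front to the left, z up. Behind the front lies the tray's floor, 36 mm below this point, 78 mm wide between side walls that rise 44 mm above the worktop; at least 70 mm behind the front is clear floor.
- tray_jars_top (a point): Middle of the top edge of the upstanding front of the tray with the two jars, 66 mm above the worktop; travels with the tray. Axes as the organiser: x along the rails to the back, y along the front to the left, z up. Sizes as the others.
- tray_mug_lip: The lip to hook: inner half of the upstanding front of the tray with the mug, a strip 5 x 88 x 42 mm. Its origin is that of the tray, on the worktop under the tray's middle: the rear face lies 100 mm in front of it (x = -0.100), the top edge at z = 0.066. Same axes as the point on top.
- tray_mug_face: Outer half of the same front, a board 5 x 92 x 42 mm with its outer face at x = -0.110 from the same origin.
- tray_empty_lip: The same inner half of the front, on the empty tray; origin on the worktop under that tray's middle.
- tray_empty_face: The same outer half of the front, on the empty tray; push it home here. Outer face at x = -0.110 from the same origin.
- organiser: Black base that holds the three pale wooden trays side by side on runners 96 mm apart, 300 mm wide, 226 mm deep with its trays shut, fixed to the worktop, its back wall 58 mm high. Origin on the worktop under its middle; x to the back, y to its left. The place and turn of the base and the order of the trays vary. A drawn-out tray hangs free, 24 mm above the worktop.
- mug: Cream mug standing upside down on its tray, 71 mm across, 85 mm high, with a handle (106 mm over all). Origin under its middle, about 143 mm behind the middle of the tray's front, the handle to the back. Loose, about 0.3 kg; rides along with the tray.
- salt_shaker: Glass salt shaker with a grey cap, 44 mm across, 90 mm high, on the third tray; origin under its middle.
- spice_jar: Spice jar with a white cap, 47 mm across, 98 mm high, behind the shaker on the third tray; origin under its middle.
- side_mug: Pale green mug upside down on the worktop to the left of the organiser, 72 mm across, 86 mm high, a bystander; origin under its middle.
- tumbler_a: Ribbed green glass tumbler upside down on the worktop, 69 mm across, 104 mm high, a bystander; origin under its middle.
- jar: Glass sugar jar with a wooden lid, 75 mm across, 110 mm high, on the worktop, a bystander; origin under its middle.
There are look-alikes about, which are no part of the job. Leave any blue look-alike of the mug alone.

How it is judged:
By the outcome, as a careful person would: the job done as asked, in the order asked, and still so for the second after the job is handed in, with the robot touching nothing.
It also fails if it takes over 48 s, if anything falls off the work surface, if the arm or the gripper's body presses on something with over 40 N, if the wrist force passes 120 N, or if a joint passes its speed limit or range.

## Working session

There is one attempt and no reset: what is moved stays moved. The work goes in short steps, Python scripts to look and compute and a tool call to move; the robot and the scene stay as the last step left them, time stands still between calls to the robot, and variables do not carry over. Pictures are saved under pics/ and viewed, at most 10 in all, crops included, and the job is handed in when it is done.

Besides the shell and the picture viewer there is one more tool, called after "Emit:" in YAML: its name, and indented under it one key for each argument. drive_tool: Moves the arm, as the interface text tells. Shifts and turns lie within -1 to 1; 1 stands for 0.3 m of shift or 30 degrees of turn. Its arguments: {"type":"object","properties":{"steps":{"type":"array"},"newtons":{"type":"number"}},"required":["steps"]}

```bash
mkdir -p pics; python3 - <<'E'
from plant import robot
import cv2
for n in("top","side"):
    cv2.imwrite(f"pics/{n}0.png",robot.read_camera(n)[:,:,::-1]); c=robot.get_calibration(n); print(n,c)
s=robot.observe();print(s["time"],s["eef_pos"],s["tool_rot"],s["grip_width"])
E
```

```text
top {'intrinsics': array([[511.55783114,   0.        , 316.76428926],
       [  0.        , 511.55783114, 241.43655451],
       [  0.        ,   0.        ,   1.        ]]), 'k1': -0.07992172646328459, 'R': array([[ 0.04147982, -0.99912118,  0.00602352],
       [-0.9767203 , -0.04181829, -0.21040124],
       [ 0.21046823,  0.00284411, -0.97759656]]), 't': array([ 281.86888046,  576.72574149, 1287.89116666])}
side {'intrinsics': array([[484.51287841,   0.        , 321.11293327],
       [  0.        , 484.51287841, 239.73687468],
       [  0.        ,   0.        ,   1.        ]]), 'k1': -0.06410749429295554, 'R': array([[ 0.99958005, -0.02824137, -0.0064916 ],
       [-0.01688312, -0.38550519, -0.92255119],
       [ 0.02355156,  0.92227337, -0.38582011]]), 't': array([-533.78160276,  179.71460992,  908.59565773])}
0.1 [ 233.26796698 -579.2292565   221.5431066 ] [ 9.81744463e-01  1.90202644e-01 -6.82987668e-05 -8.71091486e-04] 86.99147155464242
```

View pics/top0.png

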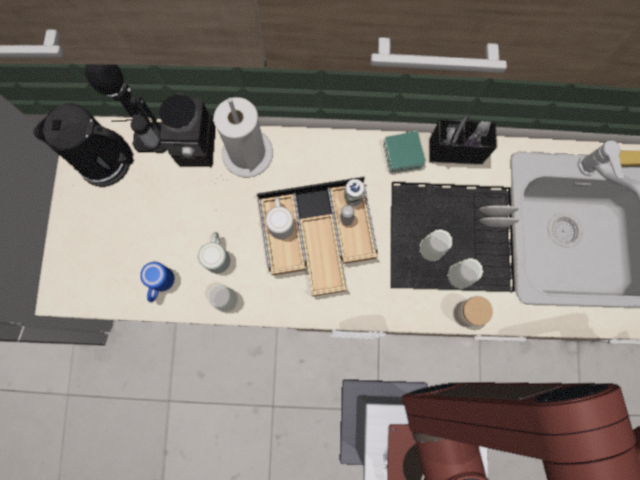

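View pics/side0.png

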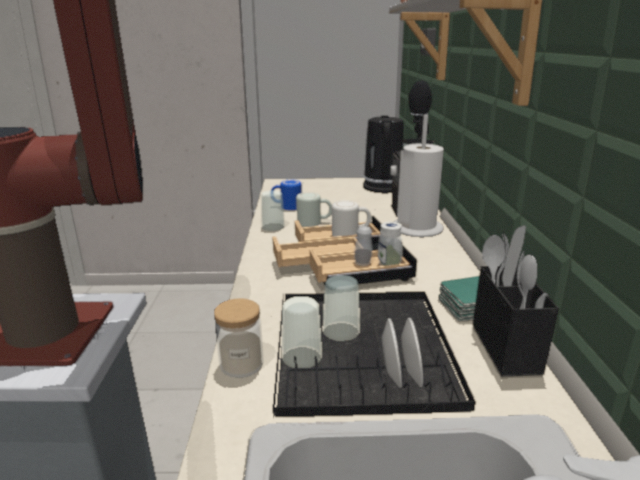

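The top view shows the organiser around (318,235). The mug tray is at the left, with its front near (290,269). The empty tray is in the middle, drawn out to a front near (328,293), and the jar tray is at the right, with its front near (362,259). I'll zoom in for precise edges.

```bash
python3 - <<'E'
import cv2
i=cv2.imread("pics/top0.png")[170:305,250:385]
cv2.imwrite("pics/crop0.png",cv2.resize(i,(594,594),interpolation=cv2.INTER_CUBIC)) # scale 4.4
E
cat > h.py <<'E'
import numpy as np,cv2
from plant import robot
def cam(n):
    c=robot.get_calibration(n);return c["intrinsics"],np.array([c["k1"],0,0,0.]),c["R"],c["t"]
def ray(n,uv,z):
    K,d,R,t=cam(n);p=cv2.undistortPoints(np.array([[uv]],float),K,d)[0,0]
    o=-R.T@t;v=R.T@np.array([*p,1]);return o+v*(z-o[2])/v[2]
def proj(n,X):
    K,d,R,t=cam(n);return cv2.projectPoints(np.array(X,float).reshape(-1,1,3),cv2.Rodrigues(R)[0],t,K,d)[0].reshape(-1,2)
E
```

```text
(no output)
```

View pics/crop0.png

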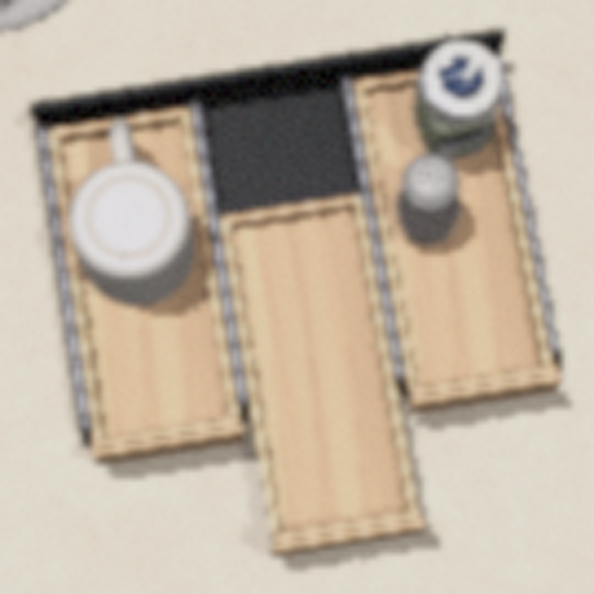

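```bash
cat > fit.py <<'E'
from h import *
from scipy.optimize import least_squares
K,d,R,t=cam("top");print("cam",-R.T@t)
c=lambda u,v:((u+.5)/4.4-.5+250,(v+.5)/4.4-.5+170)
obs=[c(35,104),c(503,32),c(97,461),c(247,437),c(415,407),c(561,384),c(275,552),c(425,528)]
def model(p,z=24):
    x,y,a,s=p[:4]; f=-113
    L=np.array([[113,150,58],[113,-150,58],[f,142,z],[f,50,z],[f,-50,z],[f,-142,z],[f-s,46,z],[f-s,-46,z]],float)
    C,S=np.cos(a),np.sin(a)
    return np.c_[x+C*L[:,0]-S*L[:,1],y+S*L[:,0]+C*L[:,1],L[:,2]]
for z in(24,66):
    r=least_squares(lambda p:(proj("top",model(p,z))-obs).ravel(),[600,0,0.1,80],x_scale=[100,100,.1,50])
    print(z,r.x,"deg",np.degrees(r.x[2]),"cost",r.cost);print(r.fun.reshape(-1,2).round(2))
E
python3 fit.py
```

```text
cam [ 280.54769736  302.07595292 1378.68394203]
24 [6.15127458e+02 3.05158493e+02 2.08744456e-01 7.05606477e+01] deg 11.960176302227666 cost 8.119397770739925
[[-1.49 -1.36]
 [ 1.25 -2.33]
 [ 0.73  0.73]
 [ 0.61  0.57]
 [-0.83  1.28]
 [-0.45  0.92]
 [ 0.06  0.13]
 [ 0.11 -0.16]]
66 [6.10374909e+02 3.05443385e+02 2.04931605e-01 7.04408415e+01] deg 11.741716049979605 cost 3.9984080137077176
[[-1.59  0.1 ]
 [ 1.31 -0.51]
 [-0.96 -0.  ]
 [ 0.02 -0.21]
 [-0.23  0.46]
 [ 1.23  0.05]
 [-0.46  0.14]
 [ 0.7  -0.19]]
```

```bash
cat >> fit.py <<'E'
print("---fronts only")
for z in(24,66):
    r=least_squares(lambda p:(proj("top",model(p,z))-obs)[2:].ravel(),[600,0,0.1,80],x_scale=[100,100,.1,50])
    print(z,r.x.round(3),"deg",np.degrees(r.x[2]),"cost",r.cost);print(r.fun.reshape(-1,2).round(2))
    if z==24:P=r.x
x,y,a,s=P;C,S=np.cos(a),np.sin(a)
w=lambda X,Y,Z:np.array([x+C*X-S*Y,y+S*X+C*Y,Z])
for n,X,Y in(("mugtop",-108,96),("emptytop",-108-s,0),("jarstop",-108,-96)):print(n,w(X,Y,66).round(1))
for n,u in(("mug",96),("empty",0),("jars",-96)):
    X0=-113-(s if u==0 else 0)
    q=[w(X0,u+e,z) for z in(24,66) for e in(46,-46)]+[w(X0+10,u+e,66) for e in(46,-46)]
    print(n,proj("side",q).round(1).tolist())
    im=globals().setdefault("im",cv2.imread("pics/side0.png")); it=globals().setdefault("it",cv2.imread("pics/top0.png"))
    for k,(cm,I) in enumerate((("side",im),("top",it))):
        if "I4" not in globals(): I4={}
        o=(260,190) if k==0 else (250,170)
        if k not in I4: I4[k]=cv2.resize(I[o[1]:o[1]+120,o[0]:o[0]+160] if k==0 else I[170:305,250:385],None,fx=4,fy=4,interpolation=cv2.INTER_CUBIC)
        pp=((proj(cm,q)-o+.5)*4).astype(int)
        for l in([0,1],[1,3],[3,2],[2,0],[4,5]):cv2.line(I4[k],tuple(map(int,pp[l[0]])),tuple(map(int,pp[l[1]])),(0,0,255),1)
H=max(v.shape[0] for v in I4.values())
out=np.hstack([cv2.copyMakeBorder(v,0,H-v.shape[0],0,0,0) for v in I4.values()])
out=cv2.resize(out,None,fx=.67,fy=.67);cv2.imwrite("pics/ov.png",out);print(out.shape)
E
python3 fit.py | sed -n '/fronts/,$p'
```

```text
---fronts only
24 [6.17448e+02 3.05423e+02 2.08000e-01 7.28850e+01] deg 11.929801414958211 cost 1.1233905563100164
[[ 0.66 -0.16]
 [ 0.53 -0.3 ]
 [-0.92  0.44]
 [-0.54  0.1 ]
 [ 0.11  0.11]
 [ 0.15 -0.16]]
66 [6.10481e+02 3.06046e+02 2.08000e-01 7.06670e+01] deg 11.940128879518081 cost 1.680976662710891
[[-1.01  0.11]
 [-0.05 -0.22]
 [-0.32  0.32]
 [ 1.11 -0.2 ]
 [-0.42  0.2 ]
 [ 0.71 -0.26]]
mugtop [491.9 377.   66. ]
emptytop [440.5 268.   66. ]
jarstop [531.6 189.2  66. ]
mug [[295.6, 235.0], [302.4, 248.3], [295.1, 220.3], [302.1, 232.8], [298.9, 219.9], [306.0, 232.4]]
empty [[273.8, 251.9], [279.7, 267.7], [273.1, 236.2], [279.0, 251.1], [277.1, 235.8], [283.3, 250.6]]
jars [[311.0, 265.1], [320.2, 283.0], [310.7, 248.6], [320.1, 265.5], [315.0, 248.1], [324.6, 265.0]]
(362, 791, 3)
```

View pics/ov.png

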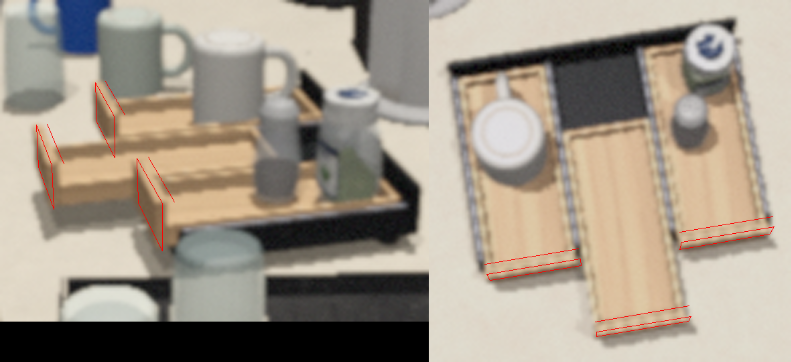

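The overlay fits the fronts to within a few mm in both views. Yaw is about 11.9° and the empty tray is about 73 mm out. Next I'll work out the transit moves.

```bash
cat >> h.py <<'E'
from scipy.spatial.transform import Rotation as Ro
A=np.radians(11.93);ex=np.array([np.cos(A),np.sin(A),0]);ey=np.array([-ex[1],ex[0],0])
G=Ro.from_matrix(np.c_[ex,-ey,[0,0,-1]])
def plan(pts,p=None,q=None,goal=G):
    s=robot.observe();p=s["eef_pos"] if p is None else p;q=Ro.from_quat(s["tool_rot"] if q is None else q)
    w=(q.inv()*goal).as_rotvec(degrees=True)/30
    for X in pts:print(w.round(3),(q.inv().apply(np.array(X)-p)/300).round(3))
E
python3 - <<'E'
from h import *
s=robot.observe()
print("bystander tumbler",ray("top",(223,290),104),"sidemug",ray("top",(211,262),86),"jar",ray("top",(475,315),110))
p=s["eef_pos"];q=s["tool_rot"]
W=[(300,-330,222),(390,-60,222),(392,200,200),(387,257,200)]
plan(W[:1])
for a,b in zip(W,W[1:]): plan([b],np.array(a),G.as_quat())
E
```

```text
bystander tumbler [420.68061799 535.15229773 104.        ] sidemug [493.24979921 575.01234779  86.        ] jar [383.45644777 -95.36755114 110.        ]
[-0.003 -0.     0.333] [ 0.517 -0.688 -0.   ]
[0. 0. 0.] [ 0.48  -0.819  0.   ]
[0. 0. 0.] [ 0.186 -0.847  0.073]
[0. 0. 0.] [ 0.023 -0.189  0.   ]
```

Emit:
drive_tool:
  steps:
    - [[0, 0, 0.33, 0.52, -0.69, 0, 0], [0, 0, 0.33, 0.52, -0.69, 0, 0], [0, 0, 0.33, 0.52, -0.69, 0, 0], [0, 0, 0.33, 0.52, -0.69, 0, 0], [0, 0, 0.33, 0.52, -0.69, 0, 0], [0, 0, 0.33, 0.52, -0.69, 0, 0], [0, 0, 0.33, 0.52, -0.69, 0, 0]]

```text
time: 0.8
eef_pos: [301.3, -328.4, 222.6]
tool_rot: [0.994, 0.106, 0.0, 0.0]
ft_force: [-0.3, -0.7, 0.7]
grip_width: 39.0
grasp_force: 0.0
```

Emit:
drive_tool:
  steps:
    - [[0, 0, 0, 0.48, -0.82, 0, 0], [0, 0, 0, 0.48, -0.82, 0, 0], [0, 0, 0, 0.48, -0.82, 0, 0], [0, 0, 0, 0.48, -0.82, 0, 0], [0, 0, 0, 0.48, -0.82, 0, 0], [0, 0, 0, 0.48, -0.82, 0, 0], [0, 0, 0, 0.48, -0.82, 0, 0], [0, 0, 0, 0.48, -0.82, 0, 0]]

```text
time: 1.6
eef_pos: [391.0, -59.6, 222.6]
tool_rot: [0.994, 0.105, -0.0, 0.0]
ft_force: [-1.4, 0.3, 0.5]
grip_width: 0.3
grasp_force: 0.0
```

Emit:
drive_tool:
  steps:
    - [[0, 0, 0, 0.19, -0.85, 0.07, 0], [0, 0, 0, 0.19, -0.85, 0.07, 0], [0, 0, 0, 0.19, -0.85, 0.07, 0], [0, 0, 0, 0.19, -0.85, 0.07, 0], [0, 0, 0, 0.19, -0.85, 0.07, 0], [0, 0, 0, 0.19, -0.85, 0.07, 0], [0, 0, 0, 0.19, -0.85, 0.07, 0], [0, 0, 0, 0.19, -0.85, 0.07, 0]]

```text
time: 2.4
eef_pos: [393.7, 200.6, 201.3]
tool_rot: [0.995, 0.104, -0.0, 0.001]
ft_force: [0.1, -1.1, 0.1]
grip_width: 0.5
grasp_force: 0.0
```

```bash
python3 - <<'E'
from h import *
s=robot.observe();print(s["time"],s["eef_pos"],s["tool_rot"],s["grip_width"],s["ft_force"])
r=Ro.from_quat(s["tool_rot"]).as_matrix();print(np.degrees(np.arctan2(r[1,0],r[0,0])))
plan([(387,257,200),(387,257,44)])
E
```

```text
2.4 [393.70896525 200.58418832 201.31826229] [ 9.94573084e-01  1.04038112e-01 -3.12320363e-04  5.95118722e-04] 0.5127572544735782 [ 0.11331387 -1.13392171  0.06603764]
11.943480693304837
[0.002 0.001 0.   ] [ 0.017 -0.189  0.004]
[0.002 0.001 0.   ] [ 0.017 -0.189  0.524]
```

Emit:
drive_tool:
  steps:
    - [[0, 0, 0, 0.017, -0.189, 0.1, 0], [0, 0, 0, 0.017, -0.189, 0.1, 0], [0, 0, 0, 0.017, -0.189, 0.25, 0], [0, 0, 0, 0.017, -0.189, 0.35, 0], [0, 0, 0, 0.017, -0.189, 0.45, 0], [0, 0, 0, 0.017, -0.189, 0.52, 0], [0, 0, 0, 0.017, -0.189, 0.52, 0], [0, 0, 0, 0.017, -0.189, 0.52, 0]]

```text
time: 3.2
eef_pos: [386.8, 257.7, 46.0]
tool_rot: [0.995, 0.104, -0.0, 0.0]
ft_force: [0.9, 0.2, 1.0]
grip_width: 0.5
grasp_force: 0.0
```

Emit:
drive_tool:
  steps:
    - [[0, 0, 0, 0.03, 0, 0, 0], [0, 0, 0, 0.06, 0, 0, 0], [0, 0, 0, 0.09, 0, 0, 0], [0, 0, 0, 0.11, 0, 0, 0], [0, 0, 0, 0.13, 0, 0, 0], [0, 0, 0, 0.15, 0, 0, 0], [0, 0, 0, 0.17, 0, 0, 0], [0, 0, 0, 0.19, 0, 0, 0], [0, 0, 0, 0.21, 0, 0, 0], [0, 0, 0, 0.23, 0, 0, 0]]

```text
time: 4.2
eef_pos: [453.9, 273.3, 45.4]
tool_rot: [0.994, 0.105, -0.0, 0.0]
ft_force: [-2.4, -0.6, 0.0]
grip_width: 0.3
grasp_force: 1.1
```

Emit:
drive_tool:
  steps:
    - [[0, 0, 0, 0.02, 0, 0, 0], [0, 0, 0, 0.04, 0, 0, 0], [0, 0, 0, 0.06, 0, 0, 0], [0, 0, 0, 0.08, 0, 0, 0], [0, 0, 0, 0.095, 0, 0, 0], [0, 0, 0, 0.105, 0, 0, 0], [0, 0, 0, 0.11, 0, 0, 0], [0, 0, 0, 0.115, 0, 0, 0], [0, 0, 0, 0.12, 0, 0, 0]]

```text
time: 5.1
eef_pos: [488.8, 280.8, 45.5]
tool_rot: [0.994, 0.105, -0.0, 0.0]
ft_force: [-2.1, -1.3, -1.0]
grip_width: 0.6
grasp_force: 0.8
```

Emit:
drive_tool:
  steps:
    - [[0, 0, 0, 0.005, 0, 0, 0], [0, 0, 0, 0.01, 0, 0, 0], [0, 0, 0, 0.015, 0, 0, 0], [0, 0, 0, 0.02, 0, 0, 0], [0, 0, 0, 0.025, 0, 0, 0], [0, 0, 0, 0.03, 0, 0, 0]]

```text
time: 5.7
eef_pos: [491.0, 281.3, 45.4]
tool_rot: [0.994, 0.105, -0.008, 0.002]
ft_force: [-30.7, -9.8, 26.7]
grip_width: 0.4
grasp_force: 16.0
```

Emit:
drive_tool:
  steps:
    - [[0, 0, 0, -0.03, 0, 0, 0], [0, 0, 0, -0.07, 0, 0, 0], [0, 0, 0, -0.15, 0, 0, 0], [0, 0, 0, -0.25, 0, 0, 0], [0, 0, 0, -0.25, 0, -0.1, 0], [0, 0, 0, -0.25, 0, -0.25, 0], [0, 0, 0, -0.25, 0, -0.4, 0], [0, 0, 0, -0.25, 0, -0.4, 0]]

```text
time: 6.5
eef_pos: [429.4, 269.6, 173.7]
tool_rot: [0.994, 0.105, 0.007, -0.002]
ft_force: [0.9, 0.8, 0.9]
grip_width: 0.5
grasp_force: 0.0
```

```bash
python3 - <<'E'
from h import *
s=robot.observe();print(s["time"],s["eef_pos"],s["tool_rot"],s["ft_force"])
a=robot.read_camera("top")[170:305,250:385,::-1];b=robot.read_camera("side")[190:310,260:420,::-1]
a=cv2.resize(a,(420,420),interpolation=2);b=cv2.resize(b,(380,285),interpolation=2)
cv2.imwrite("pics/c1.png",np.hstack([a,cv2.copyMakeBorder(b,0,135,0,0,0)]))
E
```

```text
6.5 [429.3696384  269.57145086 173.66316237] [ 0.9944473   0.10494653  0.0073946  -0.0024726 ] [0.92939643 0.77932739 0.92193631]
```

View pics/c1.png

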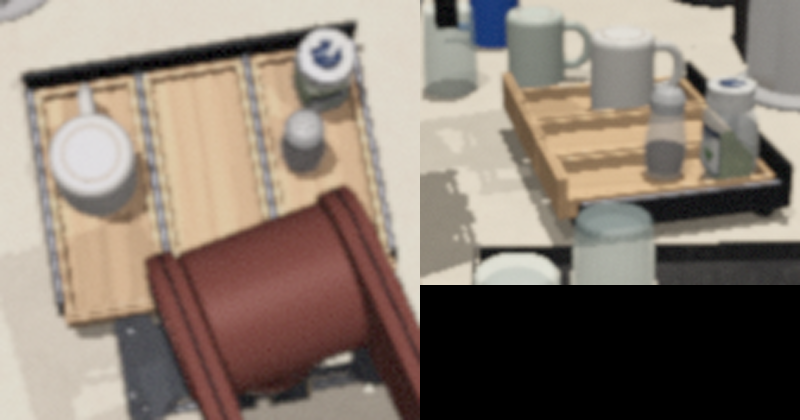

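The side view shows all three fronts flush, so the empty tray is home. Next is the hook.

```bash
python3 - <<'E'
from h import *
s=robot.observe();print(s["eef_pos"],s["tool_rot"])
T=ex*590+ey*262
plan([T+[0,0,173],T+[0,0,46]],q=G.as_quat())
E
```

```text
[425.87371725 267.93317175 167.53570078] [ 9.94481333e-01  1.04877417e-01  2.59664260e-03 -9.29169999e-04]
[0. 0. 0.] [ 0.393 -0.293 -0.018]
[0. 0. 0.] [ 0.393 -0.293  0.405]
```

Emit:
drive_tool:
  steps:
    - [[0, 0, 0, 0.1, -0.1, -0.03, 0], [0, 0, 0, 0.2, -0.2, -0.03, 0], [0, 0, 0, 0.3, -0.29, -0.03, 0], [0, 0, 0, 0.39, -0.29, -0.03, 0], [0, 0, 0, 0.39, -0.29, -0.03, 0], [0, 0, 0, 0.39, -0.29, -0.03, 0], [0, 0, 0, 0.39, -0.29, -0.03, 0]]

```text
time: 7.3
eef_pos: [519.3, 375.9, 173.1]
tool_rot: [0.994, 0.105, -0.001, 0.0]
ft_force: [0.1, -0.2, -0.5]
grip_width: 0.8
grasp_force: 0.0
```

```bash
python3 - <<'E'
from h import *
s=robot.observe();print(s["time"],s["eef_pos"],s["tool_rot"])
T=ex*590+ey*262
plan([T+[0,0,173],T+[0,0,46]],q=G.as_quat())
b=robot.read_camera("side")[150:310,220:420,::-1]
cv2.imwrite("pics/c2.png",cv2.resize(b,(750,600),interpolation=2))
E
```

```text
7.3 [519.27566456 375.85365846 173.0616628 ] [ 9.94499984e-01  1.04728217e-01 -1.25955772e-03  4.42403499e-04]
[0. 0. 0.] [ 0.014 -0.005  0.   ]
[0. 0. 0.] [ 0.014 -0.005  0.424]
```

View pics/c2.png

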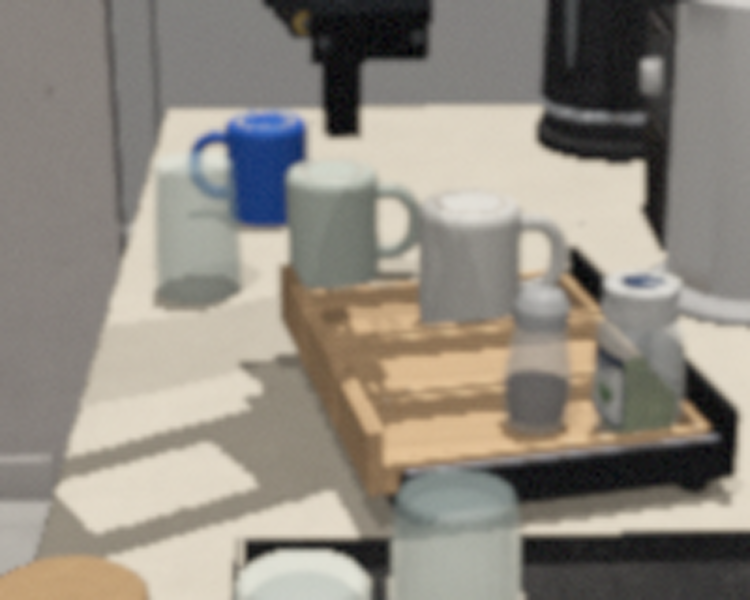

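The finger (columns 307–316 of the side picture) lies behind the mug tray's front (about 302) and well short of the mug (332). I'll lower it now.

Emit:
drive_tool:
  steps:
    - [[0, 0, 0, 0.014, 0, 0.08, 0], [0, 0, 0, 0.014, 0, 0.18, 0], [0, 0, 0, 0.014, 0, 0.27, 0], [0, 0, 0, 0.014, 0, 0.34, 0], [0, 0, 0, 0.014, 0, 0.39, 0], [0, 0, 0, 0.014, 0, 0.42, 0], [0, 0, 0, 0.014, 0, 0.42, 0], [0, 0, 0, 0.014, 0, 0.42, 0]]

```text
time: 8.15
eef_pos: [525.3, 377.8, 49.6]
tool_rot: [0.994, 0.105, 0.001, -0.0]
ft_force: [0.3, 1.5, -0.6]
grip_width: 0.5
grasp_force: 0.0
```

```bash
python3 - <<'E'
from h import *
s=robot.observe();print(s["time"],s["eef_pos"],s["ft_force"],s["eef_pos"]@ex,s["eef_pos"]@ey)
b=robot.read_camera("side")[180:290,260:400,::-1]
cv2.imwrite("pics/c3.png",cv2.resize(b,(700,550),interpolation=2))
E
```

```text
8.15 [525.25326318 377.76547745  49.61472758] [ 0.28466614  1.54522744 -0.56118721] 591.9986148833578 261.0275587318105
```

View pics/c3.png

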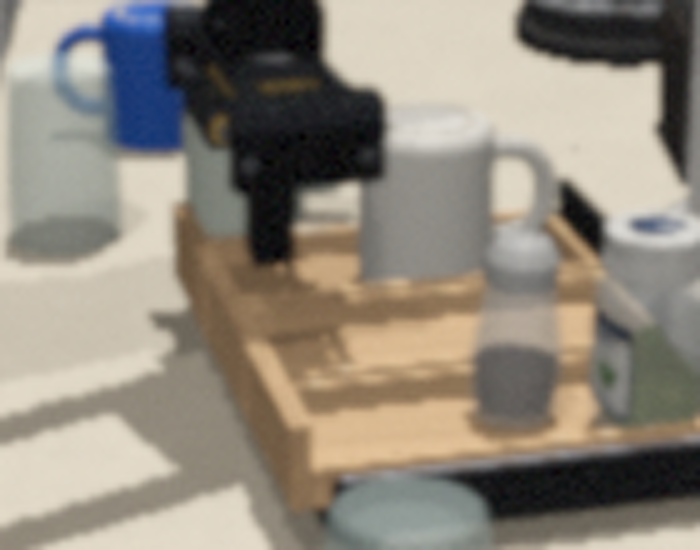

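The fingertip is inside the tray behind the lip, at picture (270,260), clear of the mug. I'll draw it out slowly.

Emit:
drive_tool:
  steps:
    - [[0, 0, 0, -0.008, 0, 0.01, 0], [0, 0, 0, -0.018, 0, 0.01, 0], [0, 0, 0, -0.028, 0, 0.01, 0], [0, 0, 0, -0.036, 0, 0.01, 0], [0, 0, 0, -0.044, 0, 0.01, 0], [0, 0, 0, -0.052, 0, 0.01, 0], [0, 0, 0, -0.06, 0, 0.01, 0], [0, 0, 0, -0.068, 0, 0.01, 0], [0, 0, 0, -0.076, 0, 0.01, 0], [0, 0, 0, -0.084, 0, 0.01, 0]]

```text
time: 9.2
eef_pos: [500.2, 372.2, 45.6]
tool_rot: [0.995, 0.105, 0.0, -0.0]
ft_force: [0.9, 0.8, -1.5]
grip_width: 0.4
grasp_force: 0.9
```

Emit:
drive_tool:
  steps:
    - [[0, 0, 0, -0.008, 0, 0, 0], [0, 0, 0, -0.017, 0, 0, 0], [0, 0, 0, -0.027, 0, 0, 0], [0, 0, 0, -0.037, 0, 0, 0], [0, 0, 0, -0.047, 0, 0, 0], [0, 0, 0, -0.057, 0, 0, 0], [0, 0, 0, -0.067, 0, 0, 0], [0, 0, 0, -0.077, 0, 0, 0], [0, 0, 0, -0.087, 0, 0, 0], [0, 0, 0, -0.097, 0, 0, 0]]

```text
time: 10.2
eef_pos: [471.4, 366.1, 45.6]
tool_rot: [0.994, 0.105, 0.0, -0.0]
ft_force: [2.3, 1.8, -0.8]
grip_width: 0.3
grasp_force: 0.9
```

Emit:
drive_tool:
  steps:
    - [[0, 0, 0, -0.01, 0, 0, 0], [0, 0, 0, -0.02, 0, 0, 0], [0, 0, 0, -0.03, 0, 0, 0], [0, 0, 0, -0.04, 0, 0, 0], [0, 0, 0, -0.05, 0, 0, 0], [0, 0, 0, -0.06, 0, 0, 0], [0, 0, 0, -0.07, 0, 0, 0], [0, 0, 0, -0.08, 0, 0, 0], [0, 0, 0, -0.09, 0, 0, 0], [0, 0, 0, -0.1, 0, 0, 0]]

```text
time: 11.2
eef_pos: [442.1, 359.9, 45.6]
tool_rot: [0.994, 0.105, 0.0, -0.0]
ft_force: [2.3, 1.4, 0.0]
grip_width: 0.4
grasp_force: 0.9
```

```bash
python3 - <<'E'
from h import *
s=robot.observe();print(s["time"],s["eef_pos"],s["ft_force"],s["eef_pos"]@ex,s["eef_pos"]@ey)
b=robot.read_camera("side")[180:290,240:380,::-1]
cv2.imwrite("pics/c4.png",cv2.resize(b,(700,550),interpolation=2))
E
```

```text
11.2 [442.06667925 359.85300096  45.62608392] [2.34736042 1.40604947 0.03767949] 506.9059832226355 260.69801566582214
```

View pics/c4.png

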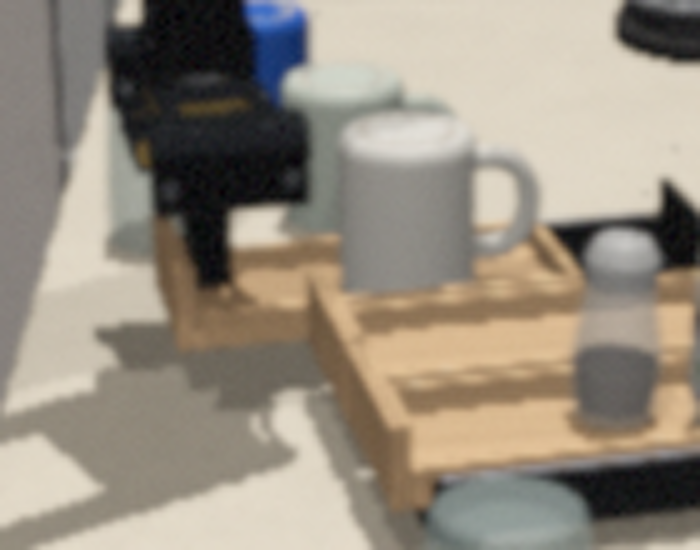

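The tray is following the finger and the mug is upright and riding along. I'll continue, slowing towards the stop.

Emit:
drive_tool:
  steps:
    - [[0, 0, 0, -0.01, 0, 0, 0], [0, 0, 0, -0.02, 0, 0, 0], [0, 0, 0, -0.03, 0, 0, 0], [0, 0, 0, -0.04, 0, 0, 0], [0, 0, 0, -0.05, 0, 0, 0], [0, 0, 0, -0.06, 0, 0, 0], [0, 0, 0, -0.07, 0, 0, 0], [0, 0, 0, -0.08, 0, 0, 0], [0, 0, 0, -0.088, 0, 0, 0], [0, 0, 0, -0.095, 0, 0, 0]]

```text
time: 12.25
eef_pos: [414.1, 353.8, 45.5]
tool_rot: [0.994, 0.105, -0.0, 0.0]
ft_force: [2.3, 0.7, -0.4]
grip_width: -0.2
grasp_force: 0.9
```

Emit:
drive_tool:
  steps:
    - [[0, 0, 0, -0.006, 0, 0, 0], [0, 0, 0, -0.012, 0, 0, 0], [0, 0, 0, -0.018, 0, 0, 0], [0, 0, 0, -0.024, 0, 0, 0], [0, 0, 0, -0.03, 0, 0, 0]]

```text
time: 12.75
eef_pos: [405.4, 352.1, 45.5]
tool_rot: [0.994, 0.105, -0.0, -0.0]
ft_force: [1.4, 0.4, -0.5]
grip_width: 0.3
grasp_force: 0.9
```

Emit:
drive_tool:
  steps:
    - [[0, 0, 0, -0.006, 0, 0, 0], [0, 0, 0, -0.012, 0, 0, 0], [0, 0, 0, -0.018, 0, 0, 0], [0, 0, 0, -0.024, 0, 0, 0]]

```text
time: 13.15
eef_pos: [398.3, 350.5, 45.5]
tool_rot: [0.994, 0.105, -0.0, 0.0]
ft_force: [1.0, 1.0, -0.1]
grip_width: 0.1
grasp_force: 0.9
```

Emit:
drive_tool:
  steps:
    - [[0, 0, 0, -0.005, 0, 0, 0], [0, 0, 0, -0.01, 0, 0, 0], [0, 0, 0, -0.015, 0, 0, 0], [0, 0, 0, -0.02, 0, 0, 0]]

```text
time: 13.55
eef_pos: [396.9, 350.2, 45.9]
tool_rot: [0.994, 0.105, 0.005, -0.001]
ft_force: [21.0, 4.5, -16.7]
grip_width: 0.7
grasp_force: 10.4
```

It has reached the stop at 21 N. I'll ease off, lift clear and check.

Emit:
drive_tool:
  steps:
    - [[0, 0, 0, 0.01, 0, 0, 0], [0, 0, 0, 0.025, 0, 0, 0], [0, 0, 0, 0.04, 0, 0, 0], [0, 0, 0, 0.05, 0, 0, 0], [0, 0, 0, 0.05, 0, 0, 0], [0, 0, 0, 0.05, 0, -0.06, 0], [0, 0, 0, 0.05, 0, -0.16, 0], [0, 0, 0, 0.05, 0, -0.3, 0], [0, 0, 0, 0.05, 0, -0.42, 0], [0, 0, 0, 0.05, 0, -0.42, 0]]

```text
time: 14.55
eef_pos: [410.3, 354.6, 178.0]
tool_rot: [0.994, 0.105, 0.005, -0.002]
ft_force: [-0.5, -0.1, 0.3]
grip_width: 0.2
grasp_force: 0.0
```

Emit:
drive_tool:
  steps:
    - [[0, 0, 0, -0.1, 0.1, 0, 0], [0, 0, 0, -0.2, 0.3, 0, 0], [0, 0, 0, -0.2, 0.5, 0, 0], [0, 0, 0, -0.2, 0.7, 0, 0], [0, 0, 0, -0.2, 0.8, 0, 0], [0, 0, 0, -0.2, 0.8, 0, 0], [0, 0, 0, -0.2, 0.8, 0, 0], [0, 0, 0, -0.2, 0.8, 0, 0]]

```text
time: 15.35
eef_pos: [398.2, 105.3, 171.0]
tool_rot: [0.995, 0.104, -0.001, -0.0]
ft_force: [-0.2, -0.1, -0.2]
grip_width: 0.3
grasp_force: 0.0
```

```bash
python3 - <<'E'
from h import *
s=robot.observe();print(s["time"],s["eef_pos"],s["ft_force"])
a=robot.read_camera("top")[170:320,200:385,::-1];b=robot.read_camera("side")[180:300,240:400,::-1]
a=cv2.resize(a,None,fx=2.2,fy=2.2,interpolation=2);b=cv2.resize(b,(385,289),interpolation=2)
cv2.imwrite("pics/c5.png",np.hstack([a,cv2.copyMakeBorder(b,0,a.shape[0]-289,0,0,0)]))
E
```

```text
15.35 [398.22231529 105.25844168 170.98592755] [-0.21326636 -0.14805968 -0.19271991]
```

View pics/c5.png

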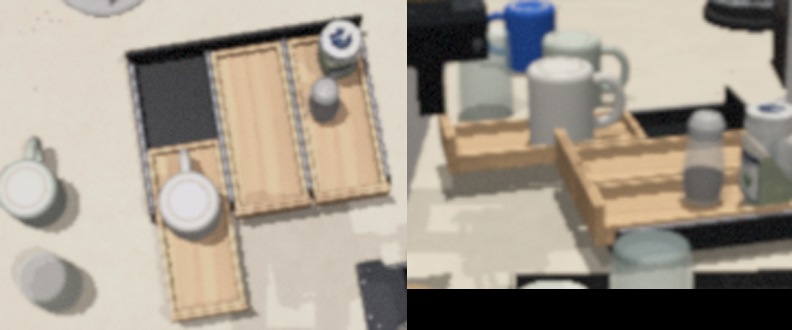

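The mug tray is fully out with its front at (208,312) and the mug upright at (190,200). The other two trays are flush and nothing else has moved. I'll hand it in.

```bash
python3 -c "
from plant import robot
print(robot.close_job())"
```

```text
the job is handed in; nothing more can be done
None
```

The job is handed in: the empty tray was pushed home first, then the mug tray was drawn out to its stop with the mug upright on it; the jar tray stayed shut, and no verdict came back.

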